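Extend a telescoping work lamp by one hole

TASK

The craft table's lamp does not reach far enough over the turtle picture. Press the lamp arm's orange snap button flush, slide the aluminium tube outward (away from the post) and stop when the button clicks out through the hole in the black collar, so that the tube is locked there; then let go. Feel for the click and do not force the tube against the button, do not squeeze the tube hard, and leave the picture, the cups and the phone where they are.

Things in the scene. Friction and masses are not known exactly. Their poses are not given: they have to be found in the camera images.
- lamp_stand: Lamp stand bolted down. Origin on the table straight below the snap button; +y runs along the level arm, outward, from the post to the lamp head; +x points to the button's side; z up. A steel inner tube fixed to the post carries the button at y = 0. Over it slides the aluminium tube: 30 x 30 mm square outside, 3 mm walls, axis at z = 100 mm, from y = -135 to 145 mm at the start.
- post_top (a point): Top centre of the stand's dark post, at y = -215 mm and z = 123 mm of the stand: a black 46 x 50 x 46 mm block on a 34 mm post with a 120 x 110 x 16 mm foot.
- lamp_head (a point): Centre of the white round lamp head, 132 mm across and 28 mm thick, at the height of the tube's axis; the tube carries it. At y = 225 mm of the stand at the start.
- button_tip (a point): Tip centre of the orange snap button, a 12 mm stud with a 45 degree nose, sticking out to the stand's +x through a hole in the tube's side. Out, it stands 5 mm proud of the flat wall. One finger pad on this wall over the hole and the other on the wall across from it, squeezed from above, push it flush and grip the tube at once.
- button (a joint): How far the button is in (m): 0 = fully out, 0.005 = flush with the outer wall, 0.008 or more = under the wall. Spring 2.4 N at 0, 4.4 N at flush. Standing out more than about 1 mm it locks the tube; when flush, a pull of about 6 to 12 N along the tube slips its nose under the hole's edge. Forced against a hole's edge with over 18 N it shears.
- first_hole (a point): Centre of the 14 x 14 mm hole in the tube's +x outer wall where the button sits at the start; it moves with the tube; an orange line across the tube's top marks it. Squeeze the tube here (30 mm wide, centre 15 mm to the stand's -x); a 22 mm pad centred to 3 mm covers the hole. 25 to 45 N of grip is plenty; over 60 N dents the thin tube. The coated tube is grippy (friction about 1.2).
- tube (a joint): How far the tube has been slid outward along the stand's +y (m): 0 at the start, end stop at 0.105. Sliding it takes about 2 to 5 N. With the button in a hole it has about 1 mm of play either way, then it is blocked. The collar's hole reaches the button somewhere from 0.057 to 0.083, and there the button springs fully out.
- collar_zone (a point): Nominal point on the tube's +x wall 70 mm behind the first hole; moves with the tube. The black collar (33 mm square, 70 mm long, clamped round the tube by hand, does not slip) has its 14 x 14 mm hole within 13 mm either way of this point along the tube: this point does not tell where; feel for it or look.
- picture_frame: Turtle picture in a dark brown wooden frame, 260 x 200 x 24 mm, lying flat beyond the lamp head; origin at the centre of its underside. To be left alone.
- paper_cup: White cup, 68 mm across, 70 mm tall; origin at the centre of its underside. To be left alone.
- stick_cup: White cup, 68 mm across, 50 mm tall, with two wooden sticks up to 110 mm above the table; origin at the centre of its underside. To be left alone.
- phone: Phone with a green case, 72 x 150 x 9 mm, lying flat; origin at the centre of its underside. To be left alone.

How it is judged:
By the outcome, as a careful person would: the job done as asked, in the order asked, and still so for the second after the job is handed in, with the robot touching nothing.
It also fails if it takes over 40 s, if anything falls off the work surface, if the arm or the gripper's body presses on something with over 40 N, if the wrist force passes 120 N, or if a joint passes its speed limit or range.

ROBOT

A 6-joint arm with a two-finger parallel gripper is mounted at the origin on the work surface. World frame = base frame: x ahead of the robot, y to its left, z up, the work surface at z = 0. Lengths are in m, angles in degrees, forces in N, time in s.
With the tool pointing down it reaches from about 0.375 to 0.9 m from the base axis. Payload 3.1 kg.
Tool frame: the origin (TCP) lies on the centre line of the jaws, within the pads' length; the fingertips stand finger_overhang ahead of it and the grasp point (between the pads) lies 5 mm behind it (finger_overhang is the distance from the TCP to the fingertips, in m); z points along the fingers, y is the line along which they close (so a half turn about z gives the same grasp; the last joint's range is limited). The gripper opens to 87 mm and grips with 3 to 60 N. Pads are 19 mm wide; open, the fingers measure 117 mm over their backs; the gripper's body (75 mm by 190 mm) begins 51 mm behind the grasp point.
Start: joints at [-85.285, 30.224, 82.088, -0, 67.689, -10.227], TCP at [0.161, -0.604, 0.237] pointing down, gripper open.
Joint ranges: [-176.69, 176.69], [-43.24, 126.21], [12.49, 139.97], [-82, 262], [0, 151.66], [-163.58, 163.58]. Speed limits (degrees/s): [159.86, 159.86, 180, 180, 180, 180].

INTERFACE

Orientations are given as a 3x3 rotation matrix whose columns are the frame's x, y, z axes.
In Python, from rig import read_state, capture, calibration, hand_in, finger_overhang gives the robot as it stands.
- The arm moves only by the tool send_rows, never from a script. Its argument "plan" is a list of rows, each a list of 5 numbers: the closure in counts, from 0 (fully open) to 255 (shut), then the shift along the tool's x, y, z in m, then the turn about the tool's z in rad. A call has 1 to 20 rows; each row shifts and turns the commanded pose from where the row before left it, along the tool's axes as they then stand; what a row does not reach is not made up. A row lasts 1/12 s, in which the tool goes at most 41.7 mm and 7.16 degrees, less where a joint would pass 70% of its speed; a pose out of reach is approached as far as the arm can. A call is refused whole if a number of a shift passes 0.0417 or a number of a turn 0.125, either way. A call with a gripper value outside its range is refused whole. The fingers move at their own pace and stop on an object; the grip force is fixed at half the most. Time passes only in rows, so rows that do not move let the fingers close. It gives the time, the measured TCP pose, the force, the opening and the grip force at its end, in the units of the state.
- read_state(): the state, without advancing time (a new reading comes with each control period).
- capture(name): name is "scene" or "top"; returns (picture, depth): 384x512x3 uint8, blue, green, red; 384x512 float32, m along the optical axis (not along the pixel's ray), 0 where there is no reading.
- calibration(name): a dict with "fx", "fy", "cx", "cy" (pixels), "xyz" and "rotation" of the camera in the world. Camera axes: x right, y down, z forward; pixel columns grow to the right and rows downward; lengths in m; the calibration is good to about 2 mm. A picture is of the moment at which its call begins. calibration takes no time and is no camera call.
- hand_in(): hands the job in; it is judged then, once.
The state is a dict: "time_s": time; "joint_positions": joint angles; "qvel": joint speeds; "tau": joint torques, N m; "position": TCP position; "tcp_rot": TCP orientation; "force": force on the tool from outside, world axes, zero at the start; "moment": the same for the moment, N m; "opening": opening from 0.0 (shut) to 1.0 (fully open); "grasp_force": force on a finger pad.
Only numpy, scipy, OpenCV 4.12 (cv2) and the standard library are available. Lean on these libraries where they do the work, as an engineer would, in place of code of your own. Each camera call takes 0.05 s, during which the arm holds its last target. There are 200 camera calls.

## Working session

There is one attempt and no reset: what is moved stays moved. The work goes in short steps, Python scripts to look and compute and a tool call to move; the robot and the scene stay as the last step left them, time stands still between calls to the robot, and variables do not carry over. Pictures are saved under pics/ and viewed, at most 10 in all, crops included, and the job is handed in when it is done.

Besides the shell and the picture viewer there is one more tool, called after "Call:" as name(argument=value, ...) on one line, values as JSON. send_rows: Moves the arm, as the interface text tells. Its arguments: {"type":"object","properties":{"plan":{"type":"array","items":{"type":"array","items":{"type":"number"}}}},"required":["plan"]}

```bash
mkdir -p pics; cat > h.py <<'E'
import numpy as np, cv2
from rig import *
def ray(c,u,v,z):
    d=np.array(c["rotation"])@np.array([(u-c["cx"])/c["fx"],(v-c["cy"])/c["fy"],1.0])
    o=np.array(c["xyz"]); return o+d*(z-o[2])/d[2]
def orange(im):
    h=cv2.cvtColor(im,cv2.COLOR_BGR2HSV); m=cv2.inRange(h,(4,150,110),(20,255,255))
    n,l,s,c=cv2.connectedComponentsWithStats(m); return [(s[i].tolist(),c[i].round(1).tolist()) for i in range(1,n) if s[i][4]>3]
E
python3 - <<'E'
from h import *
out=[]
for n in("scene","top"):
    im,d=capture(n); cv2.imwrite(f"pics/{n}0.png",im); np.save(n+"0.npy",d); c=calibration(n)
    print(n,c["xyz"],np.round(c["rotation"],3).tolist(),c["fx"],orange(im))
s=read_state(); print(s["tcp_rot"],s["position"],finger_overhang)
E
```

```text
scene [1.65640347 0.01087616 0.74769612] [[0.055, 0.533, -0.844], [0.998, -0.018, 0.054], [0.013, -0.846, -0.533]] 497.9775510150335 [([244, 173, 3, 3, 7], [245.0, 174.3])]
top [0.47507804 0.05571437 1.24265609] [[0.011, -0.996, 0.087], [-1.0, -0.012, -0.002], [0.003, -0.087, -0.996]] 430.3600153383988 [([0, 54, 512, 330, 135684], [251.6, 206.2]), ([292, 197, 17, 6, 31], [300.7, 199.8]), ([271, 253, 2, 3, 5], [271.6, 254.2]), ([352, 339, 13, 5, 33], [358.0, 340.6]), ([366, 341, 3, 2, 4], [367.2, 341.2]), ([437, 346, 4, 1, 4], [438.5, 346.0]), ([429, 351, 4, 3, 5], [430.4, 352.0]), ([463, 351, 8, 3, 12], [466.5, 352.2]), ([418, 356, 26, 9, 97], [431.9, 359.2]), ([502, 357, 3, 2, 5], [502.8, 357.4]), ([489, 368, 18, 8, 54], [498.9, 371.2]), ([487, 377, 4, 1, 4], [488.5, 377.0]), ([502, 379, 2, 2, 4], [502.5, 379.5]), ([72, 380, 6, 1, 6], [74.5, 380.0])]
[[ 9.66182524e-01  2.57859090e-01 -1.43044856e-04]
 [ 2.57858874e-01 -9.66180632e-01  1.94598090e-03]
 [ 3.63581696e-04 -1.91705813e-03 -9.99998096e-01]] [ 0.16112577 -0.60321051  0.23567619] 0.014
```

View pics/top0.png

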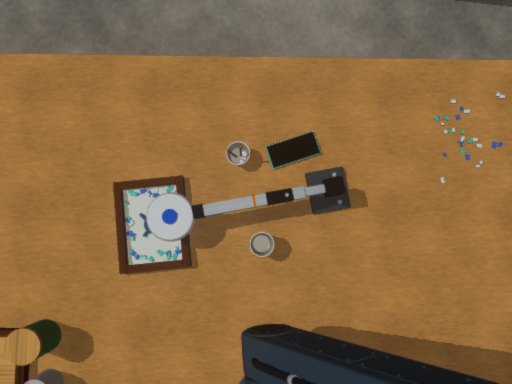

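View pics/scene0.png

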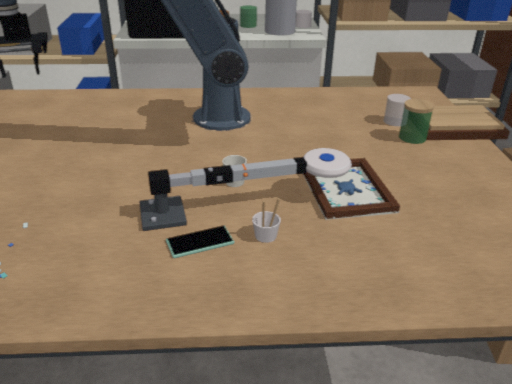

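The top view shows the post block near (335,187), the collar near (280,196), the orange line near (255,200) and the lamp head at (170,216). In the scene view the button is near (245,174), facing the scene camera (stand +x is roughly world +x).

```bash
python3 - <<'E'
from h import *
im=cv2.imread("pics/top0.png"); sc=cv2.imread("pics/scene0.png")
h=cv2.cvtColor(im,cv2.COLOR_BGR2HSV)
a=cv2.resize(im[170:235,150:350],None,fx=4,fy=4,interpolation=cv2.INTER_NEAREST)
b=cv2.resize(sc[145:205,140:340],None,fx=4,fy=4,interpolation=cv2.INTER_NEAREST)
cv2.imwrite("pics/z0.png",np.vstack([a,b]))
c=calibration("top")
# lamp blue disc centre
m=cv2.inRange(h,(100,150,60),(125,255,255)); m[:,:155]=0;m[:,185:]=0;m[:200]=0;m[232:]=0
n,l,s,ct=cv2.connectedComponentsWithStats(m); i=1+s[1:,4].argmax(); lamp=ray(c,*ct[i],.116); print("lamp",ct[i],lamp)
# tube edges: light pixels per column between 208..248
for u in range(206,264,6):
    col=im[185:220,u].astype(int); sat=h[185:220,u,1]; r=np.where(sat<60)[0]+185
    print(u,r.min(),r.max(),ray(c,u,(r.min()+r.max())/2,.115).round(4)[:2])
print(im[198:206,246:262].tolist()[3])
E
```

```text
lamp [169.28658537 215.99390244] [0.51457828 0.27778845 0.116     ]
206 204 215 [0.5327 0.1823]
212 203 214 [0.5355 0.1666]
218 202 213 [0.5383 0.151 ]
224 201 212 [0.5411 0.1353]
230 200 211 [0.544  0.1196]
236 199 210 [0.5468 0.1039]
242 198 208 [0.5509 0.0882]
248 196 207 [0.555  0.0725]Traceback (most recent call last):
  File "<stdin>", line 14, in <module>
    return umr_minimum(a, axis, None, out, keepdims, initial, where)
ValueError: zero-size array to reduction operation minimum which has no identity
```

View pics/z0.png

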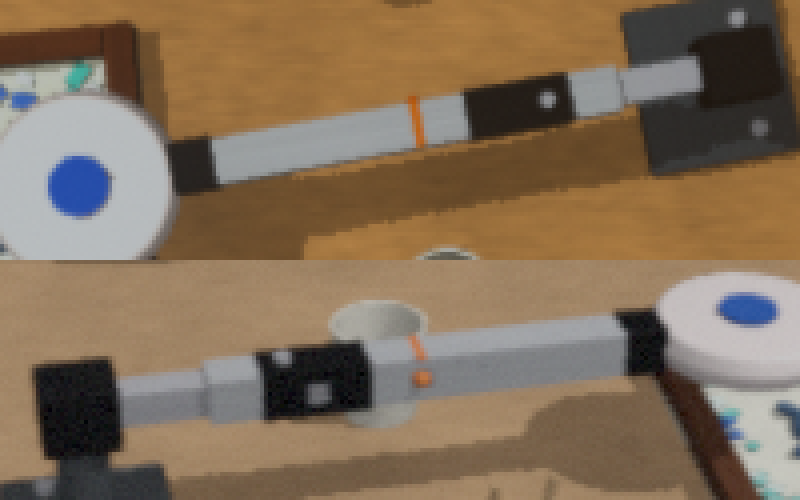

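The zoom shows the orange line at top pixel (254.3,200.5), the post block at (335,186.5), the button at scene pixel (245.8,174.8), and the collar hole as a grey square at scene pixel (219.8,178.3).

```bash
python3 - <<'E'
from h import *
c=calibration("top"); L=ray(c,169.29,215.99,.116)[:2]; O=ray(c,254.4,200.5,.115)[:2]; P=ray(c,335.2,186.5,.123)[:2]
print(L,O,P,np.linalg.norm(L-O),np.linalg.norm(O-P))
d=(L-P); y=d/np.linalg.norm(d); print("ydir",y,np.degrees(np.arctan2(y[1],y[0])), "orig from L",L-.225*y,"from P",P+.215*y)
o=(L-.225*y+P+.215*y+O)/3; x=np.array([y[1],-y[0]]); print("o",o, "edges", [x@(np.array(p)-o) for p in[(.5327,.1823),(.544,.1196),(.555,.0725)]])
s=calibration("scene")
def wall(u,v,off):
    d=np.array(s["rotation"])@np.array([(u-s["cx"])/s["fx"],(v-s["cy"])/s["fy"],1.]);k=np.array(s["xyz"])
    t=(off-x@(k[:2]-o))/(x@d[:2]); p=k+t*d; return y@(p[:2]-o),p[2]
print("button",wall(245.7,174.7,.019),"hole",wall(219.8,178.3,.0165))
for n,q in(("cups",(261.5,244)),("stick",(238,153)),("phone",(293,150))):
    w=ray(c,*q,.05 if n!="phone" else .009)[:2]; print(n,w,x@(w-o),y@(w-o))
st=read_state(); R=np.array(st["tcp_rot"]); p=st["position"]
# tool y along stand +-x
ty=R[:2,1]
for sg in(1,-1):
    a=sg*x; print("turn about world z",np.degrees(np.arctan2(ty[0]*a[1]-ty[1]*a[0],ty@a)))
print("delta",o-p[:2])
E
```

```text
[0.51458858 0.27777982] [0.55785599 0.05571633] [ 0.59646382 -0.15532829] 0.22623939608920363 0.2145469605844151
ydir [-0.18575121  0.98259681] 100.70493282133395 orig from L [0.5563826  0.05669554] from P [0.55652731 0.05593002]
o [0.55692197 0.05611396] edges [np.float64(-0.0003612199245479168), np.float64(-0.0009044769686814471), np.float64(0.001155205847854373)]
button (np.float64(0.0034113016250617717), np.float64(0.10075939959461688)) hole (np.float64(-0.06280252421470929), np.float64(0.09737783945954315))
cups [0.44274441 0.03476973] -0.11615521789583795 0.00023584317114173567
stick [0.69567844 0.103269  ] 0.14510077481209277 0.020560203251903518
phone [ 0.71399601 -0.05468982] 0.13375851043118442 -0.1380521341739013
turn about world z 85.76183874064685
turn about world z -94.23816125935316
delta [0.3957962  0.65932448]
```

Call:
send_rows(plan=[[0,0,0,0,-0.1248],[0,0,0,0,-0.1248],[0,0,0,0,-0.1248],[0,0,0,0,-0.1248],[0,0,0,0,-0.1248],[0,0,0,0,-0.1248],[0,0,0,0,-0.1248],[0,0,0,0,-0.1248],[0,0,0,0,-0.1248],[0,0,0,0,-0.1248],[0,0,0,0,-0.1248],[0,0,0,0,-0.1248]])

```text
time_s: 1.1
position: [0.1612, -0.6034, 0.236]
tcp_rot: [[-0.193, 0.981, -0.0], [0.981, 0.193, 0.001], [0.001, 0.0, -1.0]]
force: [-0.0, 0.7, -0.4]
opening: 1.0
grasp_force: 0.0
```

Call:
send_rows(plan=[[0,0.0287,0.0256,0,0],[0,0.0287,0.0256,0,0],[0,0.0287,0.0256,0,0],[0,0.0287,0.0256,0,0],[0,0.0287,0.0256,0,0],[0,0.0287,0.0256,0,0],[0,0.0287,0.0256,0,0],[0,0.0287,0.0256,0,0],[0,0.0287,0.0256,0,0],[0,0.0287,0.0256,0,0],[0,0.0287,0.0256,0,0],[0,0.0287,0.0256,0,0],[0,0.0287,0.0256,0,0],[0,0.0287,0.0256,0,0],[0,0.0287,0.0256,0,0],[0,0.0287,0.0256,0,0],[0,0.0287,0.0256,0,0],[0,0.0287,0.0256,0,0],[0,0.0287,0.0256,0,0],[0,0.0287,0.0256,0,0]])

```text
time_s: 2.77
position: [0.5575, 0.0576, 0.2362]
tcp_rot: [[-0.187, 0.982, -0.001], [0.982, 0.187, -0.0], [0.0, -0.001, -1.0]]
force: [0.3, -1.3, 0.0]
opening: 0.996
grasp_force: 0.0
```

```bash
cat >> h.py <<'E'
o=np.array([.5569,.0561]); Y=np.array([-.18575,.9826]); X=np.array([.9826,.18575])
def where():
    s=read_state(); R=np.array(s["tcp_rot"]); p=np.array(s["position"]); d=p[:2]-o
    print("t",round(s["time_s"],2),"stand x,y,z",(X@d).round(4),(Y@d).round(4),p[2].round(4),"yaw err deg",np.degrees(np.arctan2(R[1,1],R[0,1])-np.arctan2(X[1],X[0])).round(2),"F stand",(X@s["force"][:2]).round(1),(Y@s["force"][:2]).round(1),round(s["force"][2],1),"grip",s["grasp_force"],s["opening"],"tilt",R[:,2].round(3))
E
python3 - <<'E'
from h import *
where()
im,_=capture("scene"); cv2.imwrite("pics/s1.png",cv2.resize(im[75:225,130:330],None,fx=4,fy=4,interpolation=cv2.INTER_NEAREST))
E
```

```text
t 2.77 stand x,y,z 0.0009 0.0014 0.2362 yaw err deg 0.07 F stand 0.0 -1.3 0.0 grip 0.0 0.9955811349778727 tilt [-0.001 -0.    -1.   ]
```

View pics/s1.png

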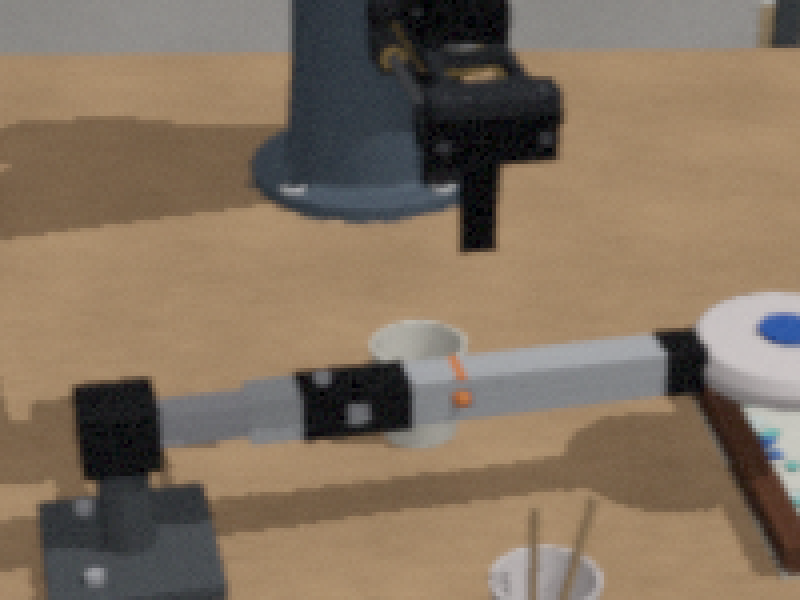

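The finger's tip shows at zoom cols 461–496, row 250 (scene pixel ~(249.6,137.5)), the button at (245.5,174.7).

```bash
python3 - <<'E'
from h import *
s=calibration("scene")
def wall(u,v,off):
    d=np.array(s["rotation"])@np.array([(u-s["cx"])/s["fx"],(v-s["cy"])/s["fy"],1.]);k=np.array(s["xyz"])
    t=(off-X@(k[:2]-o))/(X@d[:2]); p=k+t*d; return Y@(p[:2]-o),p[2]
print(wall(249.6,137.5,.0594),wall(245.6,174.7,.019),wall(219.9,178.3,.0165))
print(wall(249.6,137.5,.0494))
E
```

```text
(np.float64(0.0024114122587523285), np.float64(0.2254474371681836)) (np.float64(0.0031664874360817423), np.float64(0.10077834986201706)) (np.float64(-0.06253429276477178), np.float64(0.0973291649939727))
(np.float64(0.004891050023822303), np.float64(0.2202897911595041))
```

Call:
send_rows(plan=[[0,0.0003,-0.0008,0.02,0],[0,0,0,0.03,0],[0,0,0,0.03,0],[0,0,0,0.03,0],[0,0,0,0.02,0],[0,0,0,0.011,0],[0,0,0,0,0],[0,0,0,0,0]])

```text
time_s: 3.48
position: [0.5563, 0.0556, 0.0954]
tcp_rot: [[-0.186, 0.982, -0.001], [0.982, 0.186, 0.0], [0.0, -0.001, -1.0]]
force: [1.1, -0.4, 0.2]
opening: 1.003
grasp_force: 0.0
```

```bash
python3 - <<'E'
from h import *
where()
im,_=capture("scene"); a=im[125:205,150:310]; t,_=capture("top"); b=t[150:240,175:335]
cv2.imwrite("pics/s2.png",cv2.resize(np.vstack([a,b]),None,fx=3.5,fy=3.5,interpolation=cv2.INTER_NEAREST))
E
```

```text
t 3.48 stand x,y,z -0.0007 -0.0004 0.0954 yaw err deg 0.03 F stand 1.0 -0.6 0.2 grip 0.0 1.002772303706373 tilt [-0.001  0.    -1.   ]
```

View pics/s2.png

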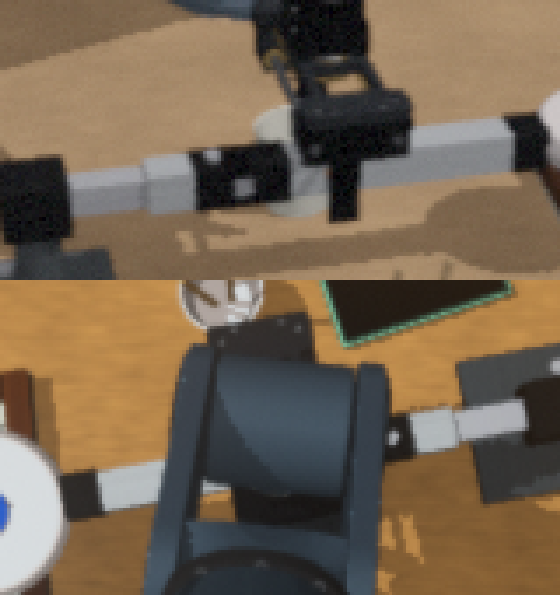

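Fingers straddle the tube; the near finger is at scene pixel (248.3,187.9) at its tip. Compare in y with the button.

```bash
python3 - <<'E'
from h import *
s=calibration("scene")
def wall(u,v,off):
    d=np.array(s["rotation"])@np.array([(u-s["cx"])/s["fx"],(v-s["cy"])/s["fy"],1.]);k=np.array(s["xyz"])
    t=(off-X@(k[:2]-o))/(X@d[:2]); p=k+t*d; return Y@(p[:2]-o),p[2]
print(wall(248.3,187.9,.0578),wall(248.3,187.9,.0478)); where()
E
```

```text
(np.float64(0.0010372907281167455), np.float64(0.08551032470372621)) (np.float64(0.003499467313526499), np.float64(0.07898099895332555))
t 3.58 stand x,y,z 0.0004 -0.0006 0.0969 yaw err deg 0.04 F stand -0.6 -0.0 1.3 grip 0.0 1.0028798259825416 tilt [ 0.003 -0.    -1.   ]
```

Call:
send_rows(plan=[[0,0.0015,0,0,0],[60,0,0,0,0],[120,0,0,0,0],[255,0,0,0,0],[255,0,0,0,0],[255,0,0,0,0],[255,0,0,0,0],[255,0,0,0,0],[255,0,0,0,0],[255,0,0,0,0],[255,0,0,0,0],[255,0,0,0,0]])

```text
time_s: 4.58
position: [0.5576, 0.0572, 0.0958]
tcp_rot: [[-0.187, 0.982, 0.003], [0.982, 0.187, -0.0], [-0.001, 0.003, -1.0]]
force: [2.6, 0.7, -1.4]
opening: 0.342
grasp_force: 30.0
```

```bash
python3 - <<'E'
from h import *
where()
E
```

```text
t 4.58 stand x,y,z 0.0009 0.001 0.0958 yaw err deg 0.06 F stand 2.7 0.2 -1.4 grip 29.992355938302353 0.3424696261565665 tilt [ 0.003 -0.    -1.   ]
```

Call:
send_rows(plan=[[255,0.001,0,0,0],[255,0.001,0,0,0],[255,0.001,0,0,0]])

```text
time_s: 4.83
position: [0.5571, 0.0593, 0.0958]
tcp_rot: [[-0.187, 0.982, 0.004], [0.982, 0.187, -0.001], [-0.002, 0.003, -1.0]]
force: [4.4, -3.5, -1.9]
opening: 0.338
grasp_force: 30.0
```

```bash
python3 - <<'E'
from h import *
where()
E
```

```text
t 4.83 stand x,y,z 0.0008 0.0031 0.0958 yaw err deg 0.07 F stand 3.7 -4.3 -1.9 grip 29.994870428927243 0.33816203791574284 tilt [ 0.004 -0.001 -1.   ]
```

Call:
send_rows(plan=[[255,0.001,0,0,0],[255,0.001,0,0,0]])

```text
time_s: 5.0
position: [0.5568, 0.0612, 0.0958]
tcp_rot: [[-0.187, 0.982, 0.004], [0.982, 0.187, -0.002], [-0.002, 0.003, -1.0]]
force: [5.0, -4.2, -2.1]
opening: 0.342
grasp_force: 30.0
```

Call:
send_rows(plan=[[255,0.001,0,0,0],[255,0.001,0,0,0]])

```text
time_s: 5.17
position: [0.5566, 0.0624, 0.0958]
tcp_rot: [[-0.188, 0.982, 0.004], [0.982, 0.188, -0.003], [-0.004, 0.003, -1.0]]
force: [4.6, -6.6, -2.6]
opening: 0.34
grasp_force: 30.0
```

```bash
python3 - <<'E'
from h import *
where()
E
```

```text
t 5.17 stand x,y,z 0.0009 0.0062 0.0958 yaw err deg 0.12 F stand 3.3 -7.3 -2.6 grip 29.989243451695984 0.340476337894075 tilt [ 0.004 -0.003 -1.   ]
```

Call:
send_rows(plan=[[255,0.001,0,0,0],[255,0.001,0,0,0]])

```text
time_s: 5.33
position: [0.5562, 0.0639, 0.0958]
tcp_rot: [[-0.188, 0.982, 0.004], [0.982, 0.188, -0.004], [-0.004, 0.003, -1.0]]
force: [4.0, -7.2, -1.6]
opening: 0.341
grasp_force: 30.0
```

Call:
send_rows(plan=[[255,0.001,0,0,0],[255,0.001,0,0,0]])

```text
time_s: 5.5
position: [0.5556, 0.0669, 0.0959]
tcp_rot: [[-0.187, 0.982, 0.003], [0.982, 0.187, -0.001], [-0.002, 0.003, -1.0]]
force: [4.7, -2.1, -0.8]
opening: 0.34
grasp_force: 30.0
```

```bash
python3 - <<'E'
from h import *
where()
im,_=capture("scene"); where(); cv2.imwrite("pics/s3.png",cv2.resize(im[125:205,150:330],None,fx=4,fy=4,interpolation=cv2.INTER_NEAREST))
E
```

```text
t 5.5 stand x,y,z 0.0008 0.0109 0.0959 yaw err deg 0.04 F stand 4.3 -2.9 -0.8 grip 29.998991419561207 0.33952516537659555 tilt [ 0.003 -0.001 -1.   ]
t 5.55 stand x,y,z 0.0008 0.0114 0.0958 yaw err deg 0.04 F stand 4.7 -2.5 -1.4 grip 29.998781533213332 0.3399634045408075 tilt [ 0.003 -0.001 -1.   ]
```

View pics/s3.png

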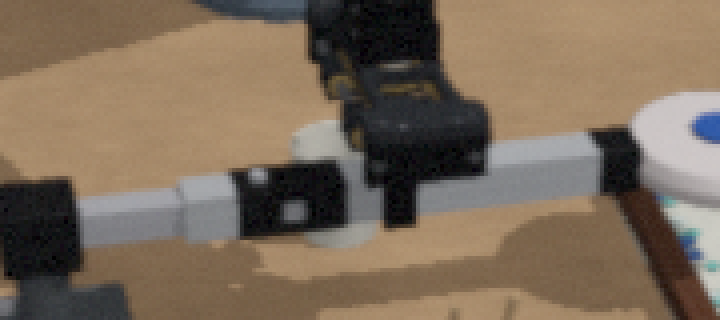

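The force fell from about 7 N to 2.5 N and the collar hole has moved to pixel (223.5,177.8): the button has slipped under and the tube slides.

Call:
send_rows(plan=[[255,0.003,0,0,0],[255,0.003,0,0,0],[255,0.003,0,0,0],[255,0.003,0,0,0],[255,0.003,0,0,0],[255,0.003,0,0,0],[255,0.003,0,0,0],[255,0.003,0,0,0],[255,0.003,0,0,0],[255,0.003,0,0,0],[255,0.003,0,0,0],[255,0.003,0,0,0],[255,0.003,0,0,0],[255,0.002,0,0,0],[255,0.001,0,0,0]])

```text
time_s: 6.8
position: [0.5473, 0.1093, 0.0959]
tcp_rot: [[-0.187, 0.982, 0.003], [0.982, 0.187, -0.0], [-0.001, 0.003, -1.0]]
force: [4.9, -1.8, -1.4]
opening: 0.343
grasp_force: 30.0
```

```bash
python3 - <<'E'
from h import *
where()
im,_=capture("scene"); g=im[140:215,190:290]; cv2.imwrite("pics/s4.png",cv2.resize(g,None,fx=6,fy=6,interpolation=cv2.INTER_NEAREST))
E
```

```text
t 6.8 stand x,y,z 0.0005 0.054 0.0959 yaw err deg 0.08 F stand 4.5 -2.7 -1.4 grip 29.989837787579745 0.3429584887440449 tilt [ 0.003 -0.    -1.   ]
```

View pics/s4.png

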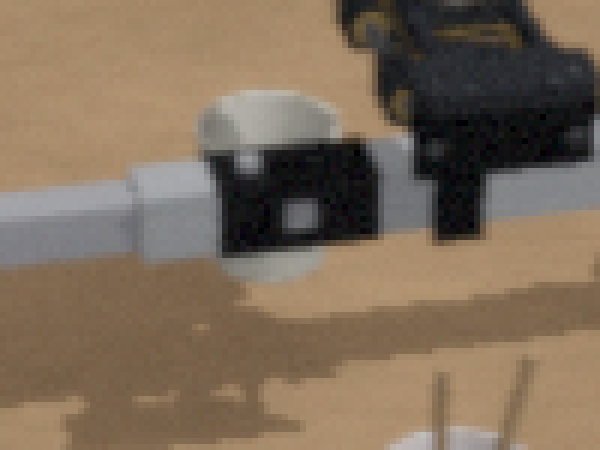

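The collar hole is at pixel (240.3,175.8), the button at 245.6: about 13 mm to go.

Call:
send_rows(plan=[[255,0.001,0,0,0],[255,0.001,0,0,0],[255,0.001,0,0,0],[255,0.001,0,0,0],[255,0.001,0,0,0],[255,0.001,0,0,0],[255,0.001,0,0,0],[255,0.001,0,0,0]])

```text
time_s: 7.52
position: [0.5456, 0.1178, 0.0958]
tcp_rot: [[-0.186, 0.983, 0.002], [0.983, 0.186, 0.001], [0.001, 0.003, -1.0]]
force: [4.8, 2.2, -0.8]
opening: 0.341
grasp_force: 30.0
```

Call:
send_rows(plan=[[255,0.0007,0,0,0],[255,0.0007,0,0,0],[255,0.0007,0,0,0]])

```text
time_s: 7.77
position: [0.5453, 0.1197, 0.0958]
tcp_rot: [[-0.187, 0.982, 0.003], [0.982, 0.187, 0.0], [-0.0, 0.003, -1.0]]
force: [5.1, -0.7, -0.6]
opening: 0.338
grasp_force: 30.0
```

Call:
send_rows(plan=[[255,0.0007,0,0,0],[255,0.0007,0,0,0],[255,0.0007,0,0,0]])

```text
time_s: 8.02
position: [0.545, 0.1211, 0.0958]
tcp_rot: [[-0.187, 0.982, 0.003], [0.982, 0.187, -0.0], [-0.001, 0.002, -1.0]]
force: [5.1, -2.1, -0.9]
opening: 0.346
grasp_force: 30.0
```

```bash
python3 - <<'E'
from h import *
where(); im,_=capture("scene"); print(orange(im)); where()
E
```

```text
t 8.02 stand x,y,z 0.0004 0.0661 0.0958 yaw err deg 0.07 F stand 4.6 -3.0 -0.9 grip 29.99022796167992 0.34564141155908473 tilt [ 0.003 -0.    -1.   ]
[([214, 11, 14, 4, 35], [220.7, 12.3]), ([244, 173, 3, 3, 8], [244.9, 173.9])]
t 8.07 stand x,y,z 0.0004 0.0664 0.0958 yaw err deg 0.04 F stand 5.8 0.2 -0.9 grip 29.992354984860867 0.3400413850492443 tilt [ 0.002  0.    -1.   ]
```

```bash
python3 - <<'E'
from h import *
im,_=capture("scene"); g=im[150:200,200:270]; cv2.imwrite("pics/s5.png",cv2.resize(g,None,fx=8,fy=8,interpolation=cv2.INTER_NEAREST)); where()
E
```

```text
t 8.12 stand x,y,z 0.0004 0.0666 0.0959 yaw err deg 0.04 F stand 3.8 -0.1 -0.7 grip 29.992853980511427 0.34028873661217 tilt [ 0.002  0.    -1.   ]
```

View pics/s5.png

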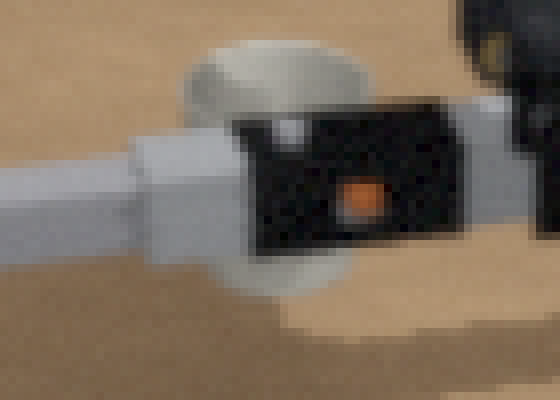

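The orange button now shows at scene pixel (245,174.5) in the collar's hole. I'll tug gently to check that it is locked.

Call:
send_rows(plan=[[255,0.0007,0,0,0],[255,0.0007,0,0,0],[255,0,0,0,0],[255,0,0,0,0]])

```text
time_s: 8.45
position: [0.5447, 0.1227, 0.0958]
tcp_rot: [[-0.187, 0.982, 0.002], [0.982, 0.187, 0.0], [-0.0, 0.002, -1.0]]
force: [5.0, -1.0, -0.5]
opening: 0.344
grasp_force: 30.0
```

```bash
python3 - <<'E'
from h import *
where()
E
```

```text
t 8.45 stand x,y,z 0.0003 0.0677 0.0958 yaw err deg 0.06 F stand 4.7 -1.9 -0.5 grip 29.991407026536763 0.34378727140727255 tilt [ 0.002  0.    -1.   ]
```

Call:
send_rows(plan=[[255,0.0007,0,0,0],[255,0.0007,0,0,0],[255,0,0,0,0],[255,0,0,0,0]])

```text
time_s: 8.78
position: [0.5445, 0.1237, 0.0958]
tcp_rot: [[-0.187, 0.982, 0.002], [0.982, 0.187, -0.001], [-0.001, 0.002, -1.0]]
force: [4.6, -2.7, -1.3]
opening: 0.343
grasp_force: 30.0
```

```bash
python3 - <<'E'
from h import *
where(); im,_=capture("scene"); print(orange(im)); where()
E
```

```text
t 8.78 stand x,y,z 0.0003 0.0687 0.0958 yaw err deg 0.07 F stand 4.0 -3.5 -1.3 grip 29.990277680335566 0.3425048954191344 tilt [ 0.002 -0.001 -1.   ]
[([215, 11, 13, 4, 35], [221.3, 12.4]), ([243, 173, 4, 3, 10], [244.8, 174.0])]
t 8.83 stand x,y,z 0.0003 0.0687 0.0958 yaw err deg 0.06 F stand 4.6 -3.1 -0.9 grip 29.990584049373865 0.3435687259445405 tilt [ 0.002 -0.001 -1.   ]
```

Call:
send_rows(plan=[[255,0.0007,0,0,0],[255,0.0007,0,0,0],[255,0,0,0,0],[255,0,0,0,0]])

```text
time_s: 9.17
position: [0.5445, 0.1238, 0.0959]
tcp_rot: [[-0.187, 0.982, 0.003], [0.982, 0.187, -0.003], [-0.003, 0.002, -1.0]]
force: [5.0, -6.9, -1.7]
opening: 0.336
grasp_force: 30.0
```

```bash
python3 - <<'E'
from h import *
where(); im,_=capture("scene"); print(orange(im)); where(); g=im[150:200,200:270]; cv2.imwrite("pics/s6.png",cv2.resize(g,None,fx=8,fy=8,interpolation=cv2.INTER_NEAREST))
E
```

```text
t 9.17 stand x,y,z 0.0004 0.0689 0.0959 yaw err deg 0.1 F stand 3.6 -7.7 -1.7 grip 29.988161948276684 0.3362316502255977 tilt [ 0.003 -0.003 -1.   ]
[([214, 11, 14, 4, 38], [221.1, 12.4]), ([243, 173, 4, 3, 10], [244.8, 174.0])]
t 9.22 stand x,y,z 0.0004 0.0689 0.0958 yaw err deg 0.1 F stand 4.3 -7.2 -1.3 grip 29.98852641088888 0.34141068828975063 tilt [ 0.003 -0.002 -1.   ]
```

View pics/s6.png

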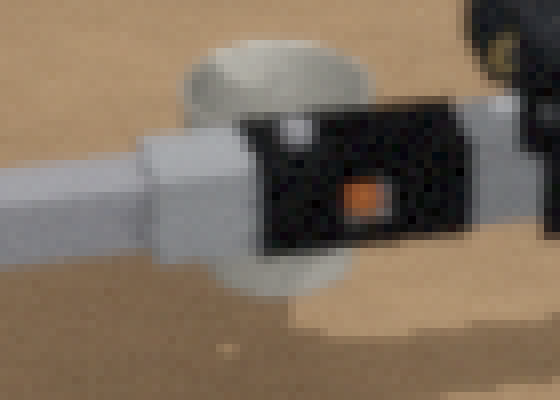

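The button (pixel 244.8,174) now bears on the hole's trailing edge and the tube no longer moves as the pull rises to about 7 N, so it is locked. Relax, open and lift.

Call:
send_rows(plan=[[255,-0.001,0,0,0],[255,-0.001,0,0,0],[255,-0.0008,0,0,0],[255,0,0,0,0],[140,0,0,0,0],[100,0,0,0,0],[50,0,0,0,0],[0,0,0,0,0],[0,0,0,0,0],[0,0,0,0,0],[0,0,0,0,0],[0,0,0,-0.01,0],[0,0,0,-0.02,0],[0,0,0,-0.03,0],[0,0,0,-0.03,0],[0,0,0,-0.03,0],[0,0,0,-0.02,0],[0,0,0,0,0],[0,0,0,0,0]])

```text
time_s: 10.8
position: [0.5442, 0.1227, 0.2375]
tcp_rot: [[-0.187, 0.982, 0.004], [0.982, 0.187, 0.0], [-0.001, 0.004, -1.0]]
force: [-0.1, -0.1, -0.5]
opening: 0.995
grasp_force: 0.0
```

```bash
python3 - <<'E'
from h import *
where(); im,_=capture("scene"); print(orange(im)); cv2.imwrite("pics/s7.png",cv2.resize(im[100:260,120:400],None,fx=2.8,fy=2.8,interpolation=cv2.INTER_NEAREST))
E
```

```text
t 10.8 stand x,y,z -0.0001 0.0678 0.2375 yaw err deg 0.05 F stand -0.1 -0.1 -0.5 grip 0.0 0.9953783472644312 tilt [ 0.004  0.    -1.   ]
[([214, 11, 13, 4, 35], [220.6, 12.2]), ([243, 173, 4, 3, 10], [244.8, 174.0])]
```

View pics/s7.png

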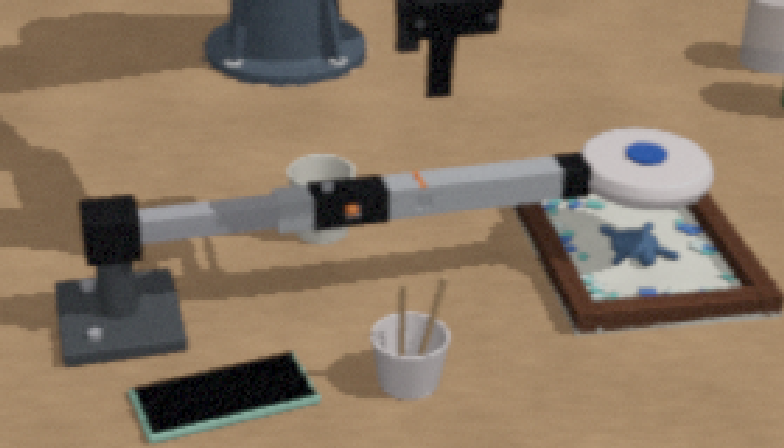

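The gripper is clear, the orange button shows in the collar's hole (zoom (352,210)), and the cups, phone and picture look undisturbed.

```bash
python3 -c "from rig import hand_in; print(hand_in())"
```

```text
the job is handed in; nothing more can be done
None
```

The tube is slid out about 66 mm with the orange button showing through the collar's hole; a gentle 7 N tug confirmed it is locked, the gripper is clear and the job is handed in.

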